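# Find the full soap box on the washing machines

### The job

Three identical closed soap boxes stand on the worktop over the washing machines; one is full and heavy, the other two are almost empty. Lift each box in turn, from the robot's left to its right, well clear of the worktop to feel its weight, and set the light ones back upright where they stood. Put the full one upright, flat on the floor of the low black tray near its middle; never let a box drop.

Things in the scene. Friction and masses are not known exactly. Their poses are not given: they have to be found in the camera images.
- box_left: The left one of three identical closed boxes standing in a row (left is +y). Grey plastic, flat wooden lid, fixed shut; 96 mm long, 52 mm wide, 80 mm high. Origin: centre of underside; z up, x along the length, y across the 52 mm width (grip across it from above). One box, any of the three, is full: 0.48 to 0.63 kg; the others 0.12 to 0.15 kg. It looks the same. Its x is within 17 degrees of straight ahead
- box_middle: The middle one of three identical closed boxes standing in a row (left is +y). Grey plastic, flat wooden lid, fixed shut; 96 mm long, 52 mm wide, 80 mm high. Origin: centre of underside; z up, x along the length, y across the 52 mm width (grip across it from above). One box, any of the three, is full: 0.48 to 0.63 kg; the others 0.12 to 0.15 kg. It looks the same. Its x is within 17 degrees of straight ahead
- box_right: The right one of three identical closed boxes standing in a row (left is +y). Grey plastic, flat wooden lid, fixed shut; 96 mm long, 52 mm wide, 80 mm high. Origin: centre of underside; z up, x along the length, y across the 52 mm width (grip across it from above). One box, any of the three, is full: 0.48 to 0.63 kg; the others 0.12 to 0.15 kg. It looks the same. Its x is within 17 degrees of straight ahead
- tray: Low open rectangular tray of black plastic to the right of the boxes, fixed to the worktop: 190 mm along its x, 150 mm along its y, 30 mm high outside, walls and floor 5 mm thick. Origin: centre of the underside; z up. Turned by up to 15 degrees either way from x pointing straight ahead of the robot

How it is judged:
By the outcome, as a careful person would: the job done as asked, in the order asked, and still so for the second after the job is handed in, with the robot touching nothing.
It also fails if it takes over 72 s, if anything falls off the work surface, if the arm or the gripper's body presses on something with over 40 N, if the wrist force passes 120 N, or if a joint passes its speed limit or range.

### The arm

A 7-joint arm with a two-finger parallel gripper is mounted at the origin on the work surface. World frame = base frame: x ahead of the robot, y to its left, z up, the work surface at z = 0. Lengths are in mm, angles in rad, forces in N, time in s.
With the tool pointing down it reaches from about 400 to 875 mm from the base axis. Payload 4.4 kg.
Tool frame: the origin (TCP) lies between the finger pads; the fingertips stand manip.tcp_to_tips ahead of it and the grasp point (between the pads) lies 5 mm behind it (manip.tcp_to_tips is the distance from the TCP to the fingertips, in mm); z points along the fingers, y is the line along which they close (so a half turn about z gives the same grasp; the last joint's range is limited). The gripper opens to 85 mm and grips with 20 to 120 N. Pads are 22 mm wide; open, the fingers measure 114 mm over their backs; the gripper's body (76 mm by 85 mm) begins 54 mm behind the grasp point. The pads swing forward as they close: fully open they stand 13 mm farther back than shut.
Start: joints at [1.2, 0.628, 0.038, 1.517, -0.027, 0.996, -0.02], TCP at [195.094, -620.045, 245.313] pointing down, gripper open.
Joint ranges: [-3.06, 3.06], [-0.37, 2.12], [-1.25, 1.32], [0.18, 2.47], [-1.1, 4.24], [0.23, 1.98], [-2.94, 2.94]. Speed limits (rad/s): [2.57, 2.57, 3.14, 3.14, 3.14, 3.14, 3.14].

### API

Orientations are given as a unit quaternion [x, y, z, w].
In Python, from bench import observe, optics, manip gives the robot as it stands. The module is installed in compiled form; this text tells all that it offers.
- The arm moves only by the tool arm_command, never from a script. Its argument "rows" is a list of rows, each an object of numbers: "x", "y", "z": the shift along the tool's x, y, z as a fraction of full scale; "wx", "wy", "wz": the turn, a rotation vector about the tool's x, y, z as a fraction of full scale; "grip": the gripper's target within -1 to 1 (fully open at 1, half-way at 0, shut at -1). In form: [{"x": .., "y": .., "z": .., "wx": .., "wy": .., "wz": .., "grip": ..}, ...]. A call has exactly 10 rows; each row is the pose to reach, as a shift and turn from the pose commanded when the call began, along the tool's axes at that moment; what a row does not reach only later rows make up. Full scale, the value 1, is 0.6 m for a shift and 45 degrees for a turn. A row lasts 1/8 s, in which the tool goes at most 62.5 mm and 10.7 degrees, less where a joint would pass 70% of its speed; a pose out of reach is approached as far as the arm can. A call with a number of a shift or a turn outside -1 to 1 is refused whole. A call with a gripper value outside its range is refused whole. The fingers move at their own pace and stop on an object; the grip force is fixed at half the most. Time passes only in rows, so rows that repeat a pose let the fingers close, or fill a call up. It gives the time, the measured TCP pose, the force, the opening and the grip force at its end, in the units of the state.
- observe(): the state, without advancing time (a new reading comes with each control period).
- optics.snapshot(name): name is "scene" or "top" or "wrist"; returns a dict with "image" (420x560x3 uint8, blue, green, red), "fovy" (degrees; the focal length in pixels is half the picture's height over the tangent of half this angle, whatever the lens; pixels are square), "cx", "cy" (the principal point, pixels), "rvec" (rotation vector, rad) and "tvec" (3), from world to camera coordinates, as OpenCV has them. Camera axes: x right, y down, z forward; pixel columns grow to the right and rows downward; lengths in mm; the calibration is good to about 2 mm. A picture is of the moment at which its call begins. There is no depth.
- manip.job_done(): hands the job in; it is judged then, once.
The state is a dict: "time_s": time; "joint_pos": joint angles; "dq": joint speeds; "joint_efforts": joint torques, N m; "eef_pos": TCP position; "orientation": TCP orientation; "force": force on the tool from outside, world axes, zero at the start; "wrist_torque": the same for the moment, N m; "opening": finger opening in mm; "finger_force": force on a finger pad.
Only numpy, scipy, OpenCV 4.12 (cv2) and the standard library are available. Lean on these libraries where they do the work, as an engineer would, in place of code of your own. Each camera call takes 0.05 s, during which the arm holds its last target. There are 200 camera calls.

## Working session

There is one attempt and no reset: what is moved stays moved. The work goes in short steps, Python scripts to look and compute and a tool call to move; the robot and the scene stay as the last step left them, time stands still between calls to the robot, and variables do not carry over. Pictures are saved under pics/ and viewed, at most 10 in all, crops included, and the job is handed in when it is done.

Besides the shell and the picture viewer there is one more tool, called after "Emit:" as a command line: name --argument value ..., lists and objects as JSON in quotes. arm_command: Moves the arm, as the interface text tells. Shift numbers are shares of 0.6 m and turn numbers shares of 45 degrees, none past 1 either way. Its arguments: {"type":"object","properties":{"rows":{"type":"array"}},"required":["rows"]}

```bash
mkdir -p pics; python3 - <<'E'
from bench import observe, optics, manip
import cv2
s=observe()
for k,v in s.items(): print(k,v)
print(manip.tcp_to_tips)
for n in("scene","top"):
    d=optics.snapshot(n); cv2.imwrite(f"pics/{n}0.png",d["image"]); print(n,d["fovy"],d["cx"],d["cy"],d["rvec"],d["tvec"],d.keys())
E
```

```text
time_s 0.0
joint_pos [ 1.2002055   0.62935137  0.03843313  1.51838659 -0.02701986  0.9962478
 -0.02001291]
dq [-0.0001003  -0.00018007  0.00017129  0.00246362 -0.00055106 -0.00172449
 -0.00180096]
joint_efforts [-1.75264654e-05 -5.63405049e+01  1.22589905e+00 -1.93450177e+01
  1.08914659e-02  1.02969847e-02  1.17548834e-05]
eef_pos [ 194.92099787 -619.46410517  244.37952714]
orientation [ 9.88411131e-01  1.51797750e-01 -1.43995946e-04 -9.26677392e-04]
force [ 0.69316991 -0.34216862 -0.40720155]
wrist_torque [ 0.02430077  0.00431127 -0.0303686 ]
finger_force 0.0
opening 85.32619554721839
14.0
scene 44.05279775950092 286.1583873687849 218.11305362411017 [ 1.53825659  2.23764363 -0.66872261] [ 172.01374849 -384.29673155 1350.925058  ] dict_keys(['image', 'fovy', 'cx', 'cy', 'rvec', 'tvec'])
top 42.37000234103623 279.9189924017814 206.46516565794 [ 2.11443395 -2.1393217   0.15998758] [  45.52099045  523.77149787 1016.88654567] dict_keys(['image', 'fovy', 'cx', 'cy', 'rvec', 'tvec'])
```

View pics/top0.png

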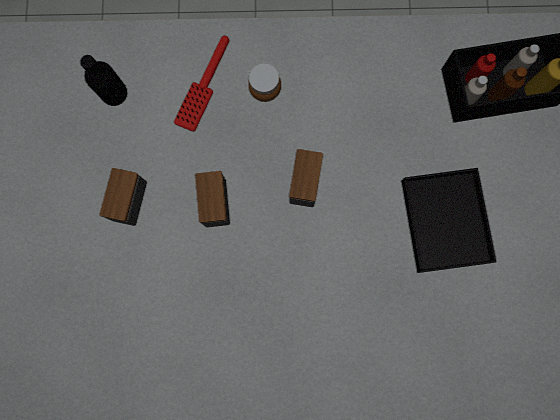

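View pics/scene0.png

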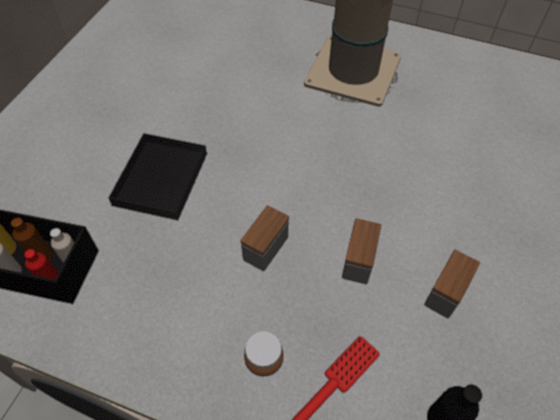

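The top view shows wooden lids at about (123,193), (211,197) and (307,178) px, with the black tray at about (448,220). The scene view agrees: lids at (455,275), (364,242) and (266,228), tray at (160,175).

```bash
cat > h.py <<'E'
import numpy as np, cv2
from bench import observe, optics, manip
def cam(d):
    f=210/np.tan(np.radians(d["fovy"])/2)
    return np.array([[f,0,d["cx"]],[0,f,d["cy"]],[0,0,1.]]),cv2.Rodrigues(np.array(d["rvec"]))[0],np.array(d["tvec"])
def plane(d,px,z):
    K,R,t=cam(d); px=np.atleast_2d(np.array(px,float))
    r=(R.T@np.linalg.inv(K)@np.c_[px,np.ones(len(px))].T).T; c=-R.T@t
    return c+r*((z-c[2])/r[:,2])[:,None]
def lids(d):
    im=cv2.GaussianBlur(d["image"],(3,3),0).astype(int); m=((im[...,2]-im[...,0]>22)&(im[...,2]-im[...,1]>8)&(im[...,2]-im[...,1]<60)).astype(np.uint8)
    m=cv2.morphologyEx(m,cv2.MORPH_CLOSE,np.ones((3,3)))
    out=[]
    for c in cv2.findContours(m,cv2.RETR_EXTERNAL,cv2.CHAIN_APPROX_NONE)[0]:
        if cv2.contourArea(c)<500: continue
        p=plane(d,c[:,0],80)
        # scale to metric, fit rectangle there
        (c0,s,a)=cv2.minAreaRect(p[:,:2].astype(np.float32)); b=cv2.boxPoints((c0,s,a))
        e=b[1]-b[0]; e2=b[2]-b[1]; L=e if np.hypot(*e)>np.hypot(*e2) else e2
        y=(np.degrees(np.arctan2(L[1],L[0]))+90)%180-90
        out.append((np.round(c0,1),np.round(s,1),round(y,1),c[:,0].mean(0).round()))
    return out
E
python3 - <<'E'
from h import *
from scipy.spatial.transform import Rotation
s=observe();print(Rotation.from_quat(s["orientation"]).as_matrix().round(3))
for n in("top","scene"):
    d=optics.snapshot(n); print(n)
    for o in lids(d): print(*o)
    g=d["image"].max(2); m=(cv2.GaussianBlur(g,(3,3),0)<50).astype(np.uint8)
    for c in cv2.findContours(m,cv2.RETR_EXTERNAL,cv2.CHAIN_APPROX_NONE)[0]:
        if cv2.contourArea(c)<2000: continue
        p=plane(d,c[:,0],30)[:,:2]; print("dark",c[:,0].mean(0).round(),cv2.minAreaRect(p.astype(np.float32)))
        q=cv2.approxPolyDP(c,8,True)[:,0]; print(q.tolist(),plane(d,q,30)[:,:2].round(0).tolist())
E
```

```text
[[ 0.954  0.3   -0.001]
 [ 0.3   -0.954  0.002]
 [-0.    -0.002 -1.   ]]
top
[539.9 170.9] [96.2 51.5] 5.6 [210. 196.]
[546.6 346.9] [52.3 95.8] -12.8 [118. 194.]
[579.4 -11.2] [50.4 96.7] -10.6 [306. 175.]
[ 762.9 -484.5] [42.7 99.9] -47.5 [545.  78.]
dark [448. 220.] ((496.9687194824219, -289.4814453125), (188.9282684326172, 154.46112060546875), 6.905802249908447)
[[476, 168], [402, 180], [418, 272], [495, 261]] [[599.0, -353.0], [577.0, -204.0], [394.0, -226.0], [414.0, -376.0]]
dark [509.  78.] ((790.1380004882812, -428.2320556640625), (152.5676727294922, 256.8733215332031), 8.539875984191895)
[[559, 33], [454, 50], [442, 68], [453, 121], [559, 103], [559, 81], [525, 93], [559, 57]] [[884.0, -544.0], [851.0, -325.0], [812.0, -298.0], [698.0, -313.0], [732.0, -530.0], [779.0, -534.0], [755.0, -463.0], [831.0, -539.0]]
scene
[549.9 349.3] [51.4 99.4] -12.9 [456. 276.]
[543.6 173.9] [99.  51.3] 5.3 [363. 242.]
[ 776.6 -391.5] [172.7  63.8] 70.1 [ 28. 250.]
[582.7  -8.2] [53.5 98.2] -10.5 [265. 229.]
[85.2 17.9] [190.2 189. ] 0.2 [352.  74.]
dark [ 41. 256.] ((768.2106323242188, -411.5919189453125), (157.995361328125, 229.91064453125), 8.443685531616211)
[[0, 211], [22, 269], [0, 269], [0, 287], [72, 302], [97, 251], [85, 228]] [[709.0, -537.0], [804.0, -413.0], [819.0, -452.0], [850.0, -428.0], [828.0, -288.0], [719.0, -304.0], [682.0, -354.0]]
dark [159. 177.] ((506.74835205078125, -283.60357666015625), (200.370849609375, 155.43341064453125), 6.857450485229492)
[[144, 134], [110, 200], [177, 218], [204, 147]] [[417.0, -371.0], [605.0, -345.0], [594.0, -196.0], [403.0, -228.0]]
```

```bash
cat > go.py <<'E'
# usage: go.py x y z yaw_deg : prints shift/turn fractions from the present pose, tool down
import sys; from h import *
from scipy.spatial.transform import Rotation as Ro
s=observe(); R=Ro.from_quat(s["orientation"])
x,y,z,a=map(float,sys.argv[1:5])
T=Ro.from_matrix(np.array([[np.cos(np.radians(a)),np.sin(np.radians(a)),0],[np.sin(np.radians(a)),-np.cos(np.radians(a)),0],[0,0,-1]]))
print("shift",(R.inv().apply(np.array([x,y,z])-s["eef_pos"])/600).round(4),"turn",((R.inv()*T).as_rotvec()/np.radians(45)).round(3))
print(s["time_s"],s["eef_pos"].round(1),"yaw",np.degrees(np.arctan2(*R.as_matrix()[[1,0],0])).round(1),s["force"].round(2),s["opening"],s["joint_pos"].round(2))
E
python3 go.py 545 -180 245 -12.8
```

```text
shift [ 7.764e-01 -5.239e-01  2.000e-04] turn [-0.001  0.     0.673]
0.2 [ 195.  -619.7  244.8] yaw 17.5 [0.13 0.69 0.99] 85.51254230056581 [ 1.2   0.63  0.04  1.52 -0.03  1.   -0.02]
```

Emit:
arm_command --rows '[{"x": 0.77,"y": -0.527,"z": 0,"wx": 0,"wy": 0,"wz": 0.673,"grip": 1},{"x": 0.77,"y": -0.527,"z": 0,"wx": 0,"wy": 0,"wz": 0.673,"grip": 1},{"x": 0.77,"y": -0.527,"z": 0,"wx": 0,"wy": 0,"wz": 0.673,"grip": 1},{"x": 0.77,"y": -0.527,"z": 0,"wx": 0,"wy": 0,"wz": 0.673,"grip": 1},{"x": 0.77,"y": -0.527,"z": 0,"wx": 0,"wy": 0,"wz": 0.673,"grip": 1},{"x": 0.77,"y": -0.527,"z": 0,"wx": 0,"wy": 0,"wz": 0.673,"grip": 1},{"x": 0.77,"y": -0.527,"z": 0,"wx": 0,"wy": 0,"wz": 0.673,"grip": 1},{"x": 0.77,"y": -0.527,"z": 0,"wx": 0,"wy": 0,"wz": 0.673,"grip": 1},{"x": 0.77,"y": -0.527,"z": 0,"wx": 0,"wy": 0,"wz": 0.673,"grip": 1},{"x": 0.77,"y": -0.527,"z": 0,"wx": 0,"wy": 0,"wz": 0.673,"grip": 1}]'

```text
time_s: 1.45
eef_pos: [544.3, -173.3, 244.9]
orientation: [0.994, -0.107, 0.001, -0.002]
force: [-0.6, -1.1, 0.6]
opening: 85.1
finger_force: 0.0
```

```bash
python3 go.py 548 348 170 -12.8
```

```text
shift [-0.1782 -0.85    0.1277] turn [-0.005 -0.001  0.013]
1.45 [ 544.3 -173.3  244.9] yaw -12.2 [-0.59 -1.13  0.62] 85.11725826875481 [ 0.15  0.52  0.16  1.75 -0.11  0.88 -1.42]
```

Emit:
arm_command --rows '[{"x": -0.178,"y": -0.85,"z": 0,"wz": 0,"grip": 1},{"x": -0.178,"y": -0.85,"z": 0,"wz": 0,"grip": 1},{"x": -0.178,"y": -0.85,"z": 0,"wz": 0,"grip": 1},{"x": -0.178,"y": -0.85,"z": 0,"wz": 0,"grip": 1},{"x": -0.178,"y": -0.85,"z": 0,"wz": 0,"grip": 1},{"x": -0.178,"y": -0.85,"z": 0.06,"wz": 0,"grip": 1},{"x": -0.178,"y": -0.85,"z": 0.1,"wz": 0,"grip": 1},{"x": -0.178,"y": -0.85,"z": 0.127,"wz": 0,"grip": 1},{"x": -0.178,"y": -0.85,"z": 0.127,"wz": 0,"grip": 1},{"x": -0.178,"y": -0.85,"z": 0.127,"wz": 0,"grip": 1}]'

```text
invalid input
```

```bash
python3 - <<'E'
from h import *
d=optics.snapshot("wrist"); cv2.imwrite("pics/w1.png",d["image"]); print([*lids(d)]); print(*lids(optics.snapshot("top")))
E
python3 go.py 548 348 120 -12.8
```

```text
[(array([579.2, -15.3]), array([54.1, 95.1]), np.float32(-10.5), array([ 79., 186.]))]
(array([539.9, 170.8]), array([96.2, 51.6]), np.float32(5.6), array([210., 196.])) (array([546.6, 346.6]), array([52.8, 95.8]), np.float32(-12.8), array([118., 194.])) (array([579.4, -11.1]), array([50.8, 96.6]), np.float32(-10.4), array([306., 175.]))
shift [-0.1817 -0.8599  0.2081] turn [0.001 0.001 0.002]
1.55 [ 540.9 -179.2  245. ] yaw -12.7 [-0.4  -0.54 -0.93] 85.79469506405306 [ 0.16  0.52  0.17  1.75 -0.11  0.88 -1.42]
```

View pics/w1.png

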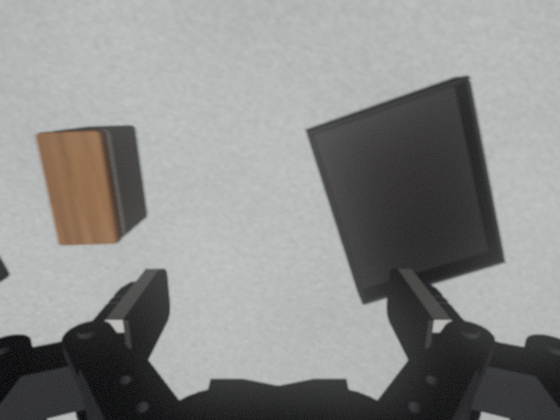

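The wrist view shows the right box's lid at about (80,186) px and the tray at (410,190), in line with the top-view positions. The move was refused because some row keys were missing, so I'm resending it in full.

Emit:
arm_command --rows '[{"x": -0.182,"y": -0.86,"z": 0,"wx": 0,"wy": 0,"wz": 0,"grip": 1},{"x": -0.182,"y": -0.86,"z": 0,"wx": 0,"wy": 0,"wz": 0,"grip": 1},{"x": -0.182,"y": -0.86,"z": 0,"wx": 0,"wy": 0,"wz": 0,"grip": 1},{"x": -0.182,"y": -0.86,"z": 0,"wx": 0,"wy": 0,"wz": 0,"grip": 1},{"x": -0.182,"y": -0.86,"z": 0,"wx": 0,"wy": 0,"wz": 0,"grip": 1},{"x": -0.182,"y": -0.86,"z": 0,"wx": 0,"wy": 0,"wz": 0,"grip": 1},{"x": -0.182,"y": -0.86,"z": 0.06,"wx": 0,"wy": 0,"wz": 0,"grip": 1},{"x": -0.182,"y": -0.86,"z": 0.1,"wx": 0,"wy": 0,"wz": 0,"grip": 1},{"x": -0.182,"y": -0.86,"z": 0.127,"wx": 0,"wy": 0,"wz": 0,"grip": 1},{"x": -0.182,"y": -0.86,"z": 0.127,"wx": 0,"wy": 0,"wz": 0,"grip": 1}]'

```text
time_s: 2.8
eef_pos: [546.6, 348.6, 165.7]
orientation: [0.994, -0.11, -0.003, 0.001]
force: [-0.1, -0.6, 0.1]
opening: 85.5
finger_force: 0.0
```

```bash
python3 - <<'E'
from h import *
optics.snapshot("top")
d=optics.snapshot("wrist"); cv2.imwrite("pics/w2.png",d["image"])
for o in lids(d): print(*o)
E
python3 go.py 548 348 45 -12.8
```

```text
[547.8 348.7] [50.4 94.1] -13.0 [274. 216.]
[540.2 192.7] [31.1 97.1] -0.8 [537. 167.]
shift [-0.0042 -0.0047  0.2065] turn [ 0.003 -0.001 -0.004]
2.9 [549.8 345.  168.9] yaw -13.0 [ 1.02 -0.86  0.37] 85.47699493720924 [-0.69  0.72  0.14  1.59 -0.12  0.84 -2.29]
```

View pics/w2.png

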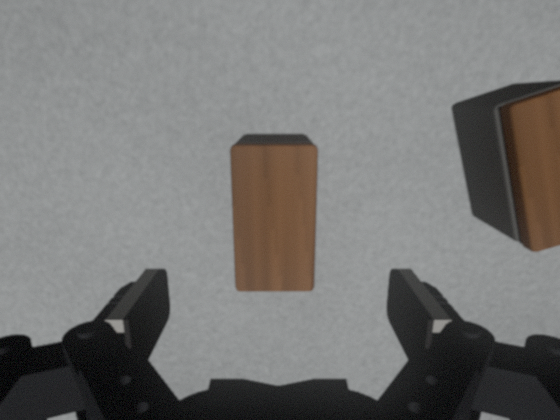

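The left lid is centred between the fingers at (274,216) px and square to them, so I can descend and close.

Emit:
arm_command --rows '[{"x": -0.003,"y": -0.005,"z": 0.06,"wx": 0,"wy": 0,"wz": 0,"grip": 1},{"x": -0.003,"y": -0.005,"z": 0.12,"wx": 0,"wy": 0,"wz": 0,"grip": 1},{"x": -0.003,"y": -0.005,"z": 0.16,"wx": 0,"wy": 0,"wz": 0,"grip": 1},{"x": -0.003,"y": -0.005,"z": 0.19,"wx": 0,"wy": 0,"wz": 0,"grip": 1},{"x": -0.003,"y": -0.005,"z": 0.206,"wx": 0,"wy": 0,"wz": 0,"grip": 1},{"x": -0.003,"y": -0.005,"z": 0.206,"wx": 0,"wy": 0,"wz": 0,"grip": 1},{"x": -0.003,"y": -0.005,"z": 0.206,"wx": 0,"wy": 0,"wz": 0,"grip": -1},{"x": -0.003,"y": -0.005,"z": 0.206,"wx": 0,"wy": 0,"wz": 0,"grip": -1},{"x": -0.003,"y": -0.005,"z": 0.206,"wx": 0,"wy": 0,"wz": 0,"grip": -1},{"x": -0.003,"y": -0.005,"z": 0.206,"wx": 0,"wy": 0,"wz": 0,"grip": -1}]'

```text
time_s: 4.15
eef_pos: [548.6, 351.3, 46.6]
orientation: [0.994, -0.112, 0.001, -0.001]
force: [0.0, 0.4, 6.0]
opening: 51.4
finger_force: 63.2
```

```bash
python3 go.py 548 348 145 -12.8
```

```text
shift [ 0.0005  0.0054 -0.164 ] turn [-0.002 -0.002 -0.   ]
4.15 [548.6 351.3  46.6] yaw -12.8 [0.04 0.36 6.05] 51.41232229500753 [-0.68  0.88  0.11  1.65 -0.15  0.62 -2.28]
```

Emit:
arm_command --rows '[{"x": 0,"y": 0,"z": -0.01,"wx": 0,"wy": 0,"wz": 0,"grip": -1},{"x": 0,"y": 0,"z": -0.03,"wx": 0,"wy": 0,"wz": 0,"grip": -1},{"x": 0,"y": 0,"z": -0.06,"wx": 0,"wy": 0,"wz": 0,"grip": -1},{"x": 0,"y": 0,"z": -0.09,"wx": 0,"wy": 0,"wz": 0,"grip": -1},{"x": 0,"y": 0,"z": -0.12,"wx": 0,"wy": 0,"wz": 0,"grip": -1},{"x": 0,"y": 0,"z": -0.145,"wx": 0,"wy": 0,"wz": 0,"grip": -1},{"x": 0,"y": 0,"z": -0.16,"wx": 0,"wy": 0,"wz": 0,"grip": -1},{"x": 0,"y": 0,"z": -0.165,"wx": 0,"wy": 0,"wz": 0,"grip": -1},{"x": 0,"y": 0,"z": -0.165,"wx": 0,"wy": 0,"wz": 0,"grip": -1},{"x": 0,"y": 0,"z": -0.165,"wx": 0,"wy": 0,"wz": 0,"grip": -1}]'

```text
time_s: 5.4
eef_pos: [547.5, 350.7, 143.8]
orientation: [0.994, -0.112, -0.0, 0.0]
force: [-0.8, 0.4, -1.3]
opening: 51.4
finger_force: 62.7
```

```bash
python3 - <<'E'
from h import *
for i in range(4):
    optics.snapshot("top"); s=observe(); print(s["eef_pos"].round(1),s["force"].round(2),s["opening"])
E
```

```text
[547.5 350.7 143.8] [ 0.4   0.11 -1.84] 51.43623446050658
[547.6 350.7 143.9] [ 0.19 -0.61 -0.98] 51.526928098100576
[547.7 350.8 144. ] [ 0.43  0.78 -0.46] 51.67924368340961
[547.7 350.8 144.1] [ 0.02 -1.12 -0.7 ] 51.73228500128887
```

Box left weighs about 1 N, so it is light. I'm setting it back.

Emit:
arm_command --rows '[{"x": 0.001,"y": 0.004,"z": 0.03,"wx": 0,"wy": 0,"wz": 0,"grip": -1},{"x": 0.001,"y": 0.004,"z": 0.07,"wx": 0,"wy": 0,"wz": 0,"grip": -1},{"x": 0.001,"y": 0.004,"z": 0.105,"wx": 0,"wy": 0,"wz": 0,"grip": -1},{"x": 0.001,"y": 0.004,"z": 0.13,"wx": 0,"wy": 0,"wz": 0,"grip": -1},{"x": 0.001,"y": 0.004,"z": 0.147,"wx": 0,"wy": 0,"wz": 0,"grip": -1},{"x": 0.001,"y": 0.004,"z": 0.156,"wx": 0,"wy": 0,"wz": 0,"grip": -1},{"x": 0.001,"y": 0.004,"z": 0.16,"wx": 0,"wy": 0,"wz": 0,"grip": -1},{"x": 0.001,"y": 0.004,"z": 0.162,"wx": 0,"wy": 0,"wz": 0,"grip": -1},{"x": 0.001,"y": 0.004,"z": 0.164,"wx": 0,"wy": 0,"wz": 0,"grip": -1},{"x": 0.001,"y": 0.004,"z": 0.164,"wx": 0,"wy": 0,"wz": 0,"grip": -1}]'

```text
time_s: 6.85
eef_pos: [548.3, 348.7, 46.6]
orientation: [0.994, -0.112, 0.0, -0.0]
force: [-0.9, 0.2, 1.5]
opening: 51.4
finger_force: 62.9
```

```bash
python3 go.py 548 348 45 -12.8
```

```text
shift [-0.0002  0.0012  0.0027] turn [-0.001 -0.001 -0.   ]
6.85 [548.3 348.7  46.6] yaw -12.8 [-0.86  0.16  1.53] 51.44937251337725 [-0.67  0.88  0.11  1.66 -0.15  0.61 -2.28]
```

Emit:
arm_command --rows '[{"x": 0,"y": 0,"z": 0.0,"wx": 0,"wy": 0,"wz": 0,"grip": -0.1},{"x": 0,"y": 0,"z": 0.0,"wx": 0,"wy": 0,"wz": 0,"grip": 0.5},{"x": 0,"y": 0,"z": 0.0,"wx": 0,"wy": 0,"wz": 0,"grip": 1},{"x": 0,"y": 0,"z": 0.0,"wx": 0,"wy": 0,"wz": 0,"grip": 1},{"x": 0,"y": 0,"z": -0.02,"wx": 0,"wy": 0,"wz": 0,"grip": 1},{"x": 0,"y": 0,"z": -0.07,"wx": 0,"wy": 0,"wz": 0,"grip": 1},{"x": 0,"y": 0,"z": -0.13,"wx": 0,"wy": 0,"wz": 0,"grip": 1},{"x": 0,"y": 0,"z": -0.18,"wx": 0,"wy": 0,"wz": 0,"grip": 1},{"x": 0,"y": 0,"z": -0.2,"wx": 0,"wy": 0,"wz": 0,"grip": 1},{"x": 0,"y": 0,"z": -0.2,"wx": 0,"wy": 0,"wz": 0,"grip": 1}]'

```text
time_s: 8.1
eef_pos: [548.2, 348.6, 166.9]
orientation: [0.994, -0.112, 0.001, -0.001]
force: [0.1, 0.3, -1.2]
opening: 85.6
finger_force: 0.0
```

```bash
python3 - <<'E'
from h import *
for o in lids(optics.snapshot("wrist")): print(*o)
E
python3 go.py 541 172 165 5.6
```

```text
[547.4 348.7] [50.3 93.8] -12.9 [279. 216.]
[539.7 195.2] [28.7 96.6] -0.9 [539. 168.]
shift [0.0545 0.2889 0.0014] turn [ 0.     0.001 -0.409]
8.15 [547.6 348.3 165.8] yaw -12.8 [-0.43 -0.96 -0.42] 85.5224479561172 [-0.69  0.72  0.14  1.6  -0.13  0.83 -2.3 ]
```

Emit:
arm_command --rows '[{"x": 0.02,"y": 0.08,"z": 0,"wx": 0,"wy": 0,"wz": -0.15,"grip": 1},{"x": 0.035,"y": 0.17,"z": 0,"wx": 0,"wy": 0,"wz": -0.3,"grip": 1},{"x": 0.048,"y": 0.24,"z": 0,"wx": 0,"wy": 0,"wz": -0.38,"grip": 1},{"x": 0.053,"y": 0.275,"z": 0,"wx": 0,"wy": 0,"wz": -0.409,"grip": 1},{"x": 0.0545,"y": 0.289,"z": 0,"wx": 0,"wy": 0,"wz": -0.409,"grip": 1},{"x": 0.0545,"y": 0.289,"z": 0,"wx": 0,"wy": 0,"wz": -0.409,"grip": 1},{"x": 0.0545,"y": 0.289,"z": 0,"wx": 0,"wy": 0,"wz": -0.409,"grip": 1},{"x": 0.0545,"y": 0.289,"z": 0,"wx": 0,"wy": 0,"wz": -0.409,"grip": 1},{"x": 0.0545,"y": 0.289,"z": 0,"wx": 0,"wy": 0,"wz": -0.409,"grip": 1},{"x": 0.0545,"y": 0.289,"z": 0,"wx": 0,"wy": 0,"wz": -0.409,"grip": 1}]'

```text
time_s: 9.4
eef_pos: [541.3, 172.4, 166.1]
orientation: [0.999, 0.049, 0.0, -0.0]
force: [-0.4, -0.6, -0.0]
opening: 85.3
finger_force: 0.0
```

```bash
python3 - <<'E'
from h import *
for o in lids(optics.snapshot("wrist")): print(*o)
E
python3 go.py 541 172 45 5.6
```

```text
[540.6 173.1] [94.7 50.4] 5.4 [277. 216.]
[566.8  19.9] [81.6 28.6] 17.6 [545. 202.]
[544.3 325.7] [26.7 96.9] -6.3 [ 18. 181.]
shift [-0.0006  0.0004  0.2019] turn [-0. -0. -0.]
9.45 [541.3 172.3 166.1] yaw 5.6 [ 0.07 -0.53 -0.1 ] 85.17015281983515 [-0.38  0.61  0.03  1.83 -0.03  0.7  -1.8 ]
```

Emit:
arm_command --rows '[{"x": -0.001,"y": -0.001,"z": 0.06,"wx": 0,"wy": 0,"wz": 0,"grip": 1},{"x": -0.001,"y": -0.001,"z": 0.12,"wx": 0,"wy": 0,"wz": 0,"grip": 1},{"x": -0.001,"y": -0.001,"z": 0.16,"wx": 0,"wy": 0,"wz": 0,"grip": 1},{"x": -0.001,"y": -0.001,"z": 0.188,"wx": 0,"wy": 0,"wz": 0,"grip": 1},{"x": -0.001,"y": -0.001,"z": 0.2,"wx": 0,"wy": 0,"wz": 0,"grip": 1},{"x": -0.001,"y": -0.001,"z": 0.2,"wx": 0,"wy": 0,"wz": 0,"grip": 1},{"x": -0.001,"y": -0.001,"z": 0.2,"wx": 0,"wy": 0,"wz": 0,"grip": -1},{"x": -0.001,"y": -0.001,"z": 0.2,"wx": 0,"wy": 0,"wz": 0,"grip": -1},{"x": -0.001,"y": -0.001,"z": 0.2,"wx": 0,"wy": 0,"wz": 0,"grip": -1},{"x": -0.001,"y": -0.001,"z": 0.2,"wx": 0,"wy": 0,"wz": 0,"grip": -1}]'

```text
time_s: 10.7
eef_pos: [541.4, 173.0, 47.1]
orientation: [0.999, 0.049, 0.001, -0.0]
force: [0.3, -0.0, 5.5]
opening: 51.2
finger_force: 63.2
```

Emit:
arm_command --rows '[{"x": 0,"y": 0,"z": -0.01,"wx": 0,"wy": 0,"wz": 0,"grip": -1},{"x": 0,"y": 0,"z": -0.03,"wx": 0,"wy": 0,"wz": 0,"grip": -1},{"x": 0,"y": 0,"z": -0.06,"wx": 0,"wy": 0,"wz": 0,"grip": -1},{"x": 0,"y": 0,"z": -0.09,"wx": 0,"wy": 0,"wz": 0,"grip": -1},{"x": 0,"y": 0,"z": -0.12,"wx": 0,"wy": 0,"wz": 0,"grip": -1},{"x": 0,"y": 0,"z": -0.145,"wx": 0,"wy": 0,"wz": 0,"grip": -1},{"x": 0,"y": 0,"z": -0.16,"wx": 0,"wy": 0,"wz": 0,"grip": -1},{"x": 0,"y": 0,"z": -0.165,"wx": 0,"wy": 0,"wz": 0,"grip": -1},{"x": 0,"y": 0,"z": -0.165,"wx": 0,"wy": 0,"wz": 0,"grip": -1},{"x": 0,"y": 0,"z": -0.165,"wx": 0,"wy": 0,"wz": 0,"grip": -1}]'

```text
time_s: 11.95
eef_pos: [540.3, 172.5, 144.5]
orientation: [0.999, 0.049, -0.001, 0.0]
force: [-0.1, -0.4, -1.2]
opening: 51.7
finger_force: 62.6
```

```bash
python3 - <<'E'
from h import *
for i in range(4):
    optics.snapshot("top"); s=observe(); print(s["eef_pos"].round(1),s["force"].round(2),s["opening"])
E
```

```text
[540.3 172.5 144.5] [-0.55 -0.62 -1.75] 51.56312074679064
[540.3 172.5 144.6] [ 0.44 -0.06 -1.32] 51.69297125162122
[540.4 172.6 144.6] [ 0.28 -0.   -1.68] 51.25650404260584
[540.5 172.6 144.7] [-0.13 -0.86 -1.42] 51.579608477744834
```

The middle box weighs about 1.4 N, so it is light too. I'm setting it back and releasing.

Emit:
arm_command --rows '[{"x": 0,"y": 0,"z": 0.03,"wx": 0,"wy": 0,"wz": 0,"grip": -1},{"x": 0,"y": 0,"z": 0.07,"wx": 0,"wy": 0,"wz": 0,"grip": -1},{"x": 0,"y": 0,"z": 0.105,"wx": 0,"wy": 0,"wz": 0,"grip": -1},{"x": 0,"y": 0,"z": 0.13,"wx": 0,"wy": 0,"wz": 0,"grip": -1},{"x": 0,"y": 0,"z": 0.147,"wx": 0,"wy": 0,"wz": 0,"grip": -1},{"x": 0,"y": 0,"z": 0.156,"wx": 0,"wy": 0,"wz": 0,"grip": -1},{"x": 0,"y": 0,"z": 0.16,"wx": 0,"wy": 0,"wz": 0,"grip": -1},{"x": 0,"y": 0,"z": 0.162,"wx": 0,"wy": 0,"wz": 0,"grip": -1},{"x": 0,"y": 0,"z": 0.164,"wx": 0,"wy": 0,"wz": 0,"grip": -1},{"x": 0,"y": 0,"z": 0.164,"wx": 0,"wy": 0,"wz": 0,"grip": -1}]'

```text
time_s: 13.4
eef_pos: [541.0, 172.8, 47.1]
orientation: [0.999, 0.049, 0.0, -0.0]
force: [0.8, -0.4, 1.4]
opening: 51.2
finger_force: 62.8
```

Emit:
arm_command --rows '[{"x": 0,"y": 0,"z": 0.0,"wx": 0,"wy": 0,"wz": 0,"grip": -0.1},{"x": 0,"y": 0,"z": 0.0,"wx": 0,"wy": 0,"wz": 0,"grip": 0.5},{"x": 0,"y": 0,"z": 0.0,"wx": 0,"wy": 0,"wz": 0,"grip": 1},{"x": 0,"y": 0,"z": 0.0,"wx": 0,"wy": 0,"wz": 0,"grip": 1},{"x": 0,"y": 0,"z": -0.02,"wx": 0,"wy": 0,"wz": 0,"grip": 1},{"x": 0,"y": 0,"z": -0.07,"wx": 0,"wy": 0,"wz": 0,"grip": 1},{"x": 0,"y": 0,"z": -0.13,"wx": 0,"wy": 0,"wz": 0,"grip": 1},{"x": 0,"y": 0,"z": -0.18,"wx": 0,"wy": 0,"wz": 0,"grip": 1},{"x": 0,"y": 0,"z": -0.2,"wx": 0,"wy": 0,"wz": 0,"grip": 1},{"x": 0,"y": 0,"z": -0.2,"wx": 0,"wy": 0,"wz": 0,"grip": 1}]'

```text
time_s: 14.65
eef_pos: [541.0, 172.8, 167.4]
orientation: [0.999, 0.049, 0.001, -0.0]
force: [0.0, 0.2, -0.0]
opening: 85.3
finger_force: 0.0
```

```bash
python3 - <<'E'
from h import *
for o in lids(optics.snapshot("wrist")): print(*o)
E
python3 go.py 580 -10.5 165 -10.6
```

```text
[540.1 172.9] [94.  50.3] 5.5 [278. 216.]
[567.2  20. ] [82.6 29.3] 17.5 [545. 200.]
[544.4 326.4] [28.1 97. ] -6.3 [ 19. 181.]
shift [0.0361 0.3101 0.0024] turn [0.    0.001 0.36 ]
14.7 [540.3 172.6 166.4] yaw 5.6 [ 0.27  0.56 -0.05] 85.67469143325798 [-0.38  0.61  0.03  1.83 -0.03  0.7  -1.8 ]
```

Emit:
arm_command --rows '[{"x": 0.01,"y": 0.08,"z": 0,"wx": 0,"wy": 0,"wz": 0.15,"grip": 1},{"x": 0.02,"y": 0.17,"z": 0,"wx": 0,"wy": 0,"wz": 0.28,"grip": 1},{"x": 0.03,"y": 0.25,"z": 0,"wx": 0,"wy": 0,"wz": 0.34,"grip": 1},{"x": 0.034,"y": 0.295,"z": 0,"wx": 0,"wy": 0,"wz": 0.36,"grip": 1},{"x": 0.036,"y": 0.31,"z": 0,"wx": 0,"wy": 0,"wz": 0.36,"grip": 1},{"x": 0.036,"y": 0.31,"z": 0,"wx": 0,"wy": 0,"wz": 0.36,"grip": 1},{"x": 0.036,"y": 0.31,"z": 0,"wx": 0,"wy": 0,"wz": 0.36,"grip": 1},{"x": 0.036,"y": 0.31,"z": 0,"wx": 0,"wy": 0,"wz": 0.36,"grip": 1},{"x": 0.036,"y": 0.31,"z": 0,"wx": 0,"wy": 0,"wz": 0.36,"grip": 1},{"x": 0.036,"y": 0.31,"z": 0,"wx": 0,"wy": 0,"wz": 0.36,"grip": 1}]'

```text
time_s: 15.95
eef_pos: [580.3, -10.0, 166.8]
orientation: [0.996, -0.092, 0.0, -0.0]
force: [-0.4, 0.6, 1.1]
opening: 85.4
finger_force: 0.0
```

```bash
python3 - <<'E'
from h import *
for o in lids(optics.snapshot("wrist")): print(*o)
E
python3 go.py 580 -10.5 46 -10.6
```

```text
[555.5 154.5] [47.6 73.1] -22.5 [ 29. 301.]
[580.3 -10.3] [50.5 94.3] -10.4 [279. 215.]
shift [-0.0004  0.0007  0.2013] turn [-0. -0.  0.]
16.0 [580.3 -10.1 166.8] yaw -10.6 [ 0.3  -0.29 -0.53] 85.70264082775121 [-0.09  0.63  0.09  1.8  -0.08  0.72 -1.71]
```

Emit:
arm_command --rows '[{"x": 0,"y": 0,"z": 0.06,"wx": 0,"wy": 0,"wz": 0,"grip": 1},{"x": 0,"y": 0,"z": 0.12,"wx": 0,"wy": 0,"wz": 0,"grip": 1},{"x": 0,"y": 0,"z": 0.16,"wx": 0,"wy": 0,"wz": 0,"grip": 1},{"x": 0,"y": 0,"z": 0.188,"wx": 0,"wy": 0,"wz": 0,"grip": 1},{"x": 0,"y": 0,"z": 0.201,"wx": 0,"wy": 0,"wz": 0,"grip": 1},{"x": 0,"y": 0,"z": 0.201,"wx": 0,"wy": 0,"wz": 0,"grip": 1},{"x": 0,"y": 0,"z": 0.201,"wx": 0,"wy": 0,"wz": 0,"grip": -1},{"x": 0,"y": 0,"z": 0.201,"wx": 0,"wy": 0,"wz": 0,"grip": -1},{"x": 0,"y": 0,"z": 0.201,"wx": 0,"wy": 0,"wz": 0,"grip": -1},{"x": 0,"y": 0,"z": 0.201,"wx": 0,"wy": 0,"wz": 0,"grip": -1}]'

```text
time_s: 17.25
eef_pos: [580.9, -10.5, 47.1]
orientation: [0.996, -0.093, 0.001, -0.0]
force: [-1.0, -0.6, 5.8]
opening: 51.4
finger_force: 64.3
```

Emit:
arm_command --rows '[{"x": 0,"y": 0,"z": -0.005,"wx": 0,"wy": 0,"wz": 0,"grip": -1},{"x": 0,"y": 0,"z": -0.015,"wx": 0,"wy": 0,"wz": 0,"grip": -1},{"x": 0,"y": 0,"z": -0.035,"wx": 0,"wy": 0,"wz": 0,"grip": -1},{"x": 0,"y": 0,"z": -0.06,"wx": 0,"wy": 0,"wz": 0,"grip": -1},{"x": 0,"y": 0,"z": -0.09,"wx": 0,"wy": 0,"wz": 0,"grip": -1},{"x": 0,"y": 0,"z": -0.12,"wx": 0,"wy": 0,"wz": 0,"grip": -1},{"x": 0,"y": 0,"z": -0.145,"wx": 0,"wy": 0,"wz": 0,"grip": -1},{"x": 0,"y": 0,"z": -0.16,"wx": 0,"wy": 0,"wz": 0,"grip": -1},{"x": 0,"y": 0,"z": -0.165,"wx": 0,"wy": 0,"wz": 0,"grip": -1},{"x": 0,"y": 0,"z": -0.165,"wx": 0,"wy": 0,"wz": 0,"grip": -1}]'

```text
time_s: 18.5
eef_pos: [580.0, -10.4, 144.9]
orientation: [0.996, -0.093, -0.0, 0.0]
force: [-0.2, 0.6, -5.8]
opening: 51.2
finger_force: 63.6
```

```bash
python3 - <<'E'
from h import *
for i in range(4):
    d=optics.snapshot("scene"); s=observe(); print(s["eef_pos"].round(1),s["force"].round(2),s["wrist_torque"].round(2),s["opening"])
cv2.imwrite("pics/s3.png",d["image"])
E
python3 go.py 498 -288 145 6.9
```

```text
[579.9 -10.3 144.7] [-0.11 -0.04 -5.49] [-0.    0.03  0.03] 51.33660240271237
[579.8 -10.4 144.5] [-0.02 -0.12 -6.  ] [-0.01 -0.01  0.02] 51.276103202427834
[579.8 -10.4 144.5] [ 0.36 -0.44 -5.43] [0.02 0.02 0.05] 51.61153610233146
[579.9 -10.4 144.5] [ 0.12 -0.3  -5.65] [-0.01  0.04 -0.04] 51.417371066049974
shift [-0.0488  0.4799 -0.0007] turn [ 0.     0.002 -0.389]
18.7 [579.9 -10.4 144.5] yaw -10.6 [ 0.12 -0.3  -5.65] 51.417371066049974 [-0.09  0.66  0.09  1.81 -0.09  0.67 -1.71]
```

View pics/s3.png

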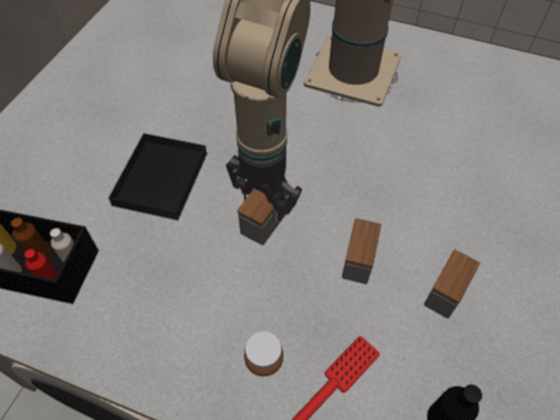

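The scene view shows the right box held level and clear at (260,215) px, with the other two standing at their original spots. It weighs about 5.7 N, so this is the full one; I'm carrying it to the tray.

Emit:
arm_command --rows '[{"x": -0.002,"y": 0.02,"z": 0,"wx": 0,"wy": 0,"wz": -0.03,"grip": -1},{"x": -0.007,"y": 0.07,"z": 0,"wx": 0,"wy": 0,"wz": -0.08,"grip": -1},{"x": -0.014,"y": 0.14,"z": 0,"wx": 0,"wy": 0,"wz": -0.14,"grip": -1},{"x": -0.022,"y": 0.22,"z": 0,"wx": 0,"wy": 0,"wz": -0.2,"grip": -1},{"x": -0.03,"y": 0.3,"z": 0,"wx": 0,"wy": 0,"wz": -0.26,"grip": -1},{"x": -0.037,"y": 0.37,"z": 0,"wx": 0,"wy": 0,"wz": -0.32,"grip": -1},{"x": -0.043,"y": 0.425,"z": 0,"wx": 0,"wy": 0,"wz": -0.36,"grip": -1},{"x": -0.047,"y": 0.46,"z": 0,"wx": 0,"wy": 0,"wz": -0.38,"grip": -1},{"x": -0.048,"y": 0.476,"z": 0,"wx": 0,"wy": 0,"wz": -0.389,"grip": -1},{"x": -0.048,"y": 0.48,"z": 0,"wx": 0,"wy": 0,"wz": -0.389,"grip": -1}]'

```text
time_s: 19.95
eef_pos: [498.5, -288.6, 145.0]
orientation: [0.998, 0.06, -0.0, -0.0]
force: [0.2, 0.4, -5.6]
opening: 51.2
finger_force: 64.7
```

```bash
python3 - <<'E'
from h import *
optics.snapshot("top");optics.snapshot("top")
d=optics.snapshot("wrist"); cv2.imwrite("pics/w4.png",d["image"])
E
python3 go.py 498 -288 52 6.9
```

```text
shift [-0.0025  0.0016  0.1551] turn [-0.001 -0.     0.002]
20.1 [ 499.3 -286.9  145.1] yaw 7.0 [-0.16  0.42 -6.  ] 51.0996482292481 [ 0.5   0.65 -0.05  1.82  0.04  0.67 -1.02]
```

View pics/w4.png

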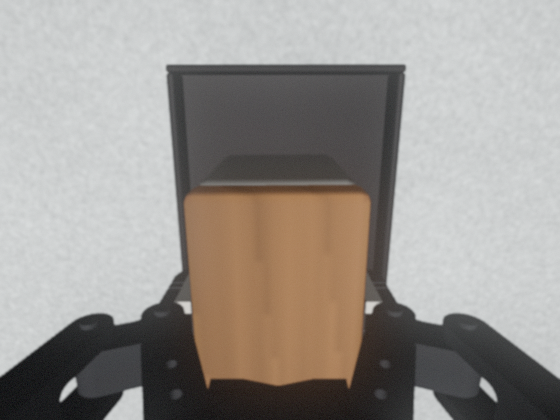

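The box is aligned with the tray and the near-centre of it: tray's far rim runs from (168,67) to (405,67) px, with the box at column 278. I'll shift about 3 mm right and lower it.

Emit:
arm_command --rows '[{"x": -0.002,"y": 0.005,"z": 0.02,"wx": 0,"wy": 0,"wz": 0,"grip": -1},{"x": -0.002,"y": 0.005,"z": 0.05,"wx": 0,"wy": 0,"wz": 0,"grip": -1},{"x": -0.002,"y": 0.005,"z": 0.085,"wx": 0,"wy": 0,"wz": 0,"grip": -1},{"x": -0.002,"y": 0.005,"z": 0.112,"wx": 0,"wy": 0,"wz": 0,"grip": -1},{"x": -0.002,"y": 0.005,"z": 0.13,"wx": 0,"wy": 0,"wz": 0,"grip": -1},{"x": -0.002,"y": 0.005,"z": 0.141,"wx": 0,"wy": 0,"wz": 0,"grip": -1},{"x": -0.002,"y": 0.005,"z": 0.147,"wx": 0,"wy": 0,"wz": 0,"grip": -1},{"x": -0.002,"y": 0.005,"z": 0.15,"wx": 0,"wy": 0,"wz": 0,"grip": -1},{"x": -0.002,"y": 0.005,"z": 0.152,"wx": 0,"wy": 0,"wz": 0,"grip": -1},{"x": -0.002,"y": 0.005,"z": 0.152,"wx": 0,"wy": 0,"wz": 0,"grip": -1}]'

```text
time_s: 21.35
eef_pos: [498.2, -291.4, 54.2]
orientation: [0.998, 0.06, 0.0, 0.0]
force: [-0.2, -0.0, -5.3]
opening: 51.2
finger_force: 64.9
```

```bash
python3 - <<'E'
from h import *
for i in range(4):
    optics.snapshot("top"); s=observe(); print(s["eef_pos"].round(1),s["force"].round(2))
E
```

```text
[ 498.2 -291.3   54.2] [ 0.   -0.32 -5.38]
[ 498.2 -291.4   54.2] [-0.36 -0.52 -5.44]
[ 498.2 -291.3   54.1] [ 0.77  0.47 -6.06]
[ 498.2 -291.3   54.1] [-0.46  0.2  -6.41]
```

Still fully carried, about 2 mm above the floor, so I'm lowering slowly until it touches.

Emit:
arm_command --rows '[{"x": 0,"y": 0,"z": 0.001,"wx": 0,"wy": 0,"wz": 0,"grip": -1},{"x": 0,"y": 0,"z": 0.002,"wx": 0,"wy": 0,"wz": 0,"grip": -1},{"x": 0,"y": 0,"z": 0.003,"wx": 0,"wy": 0,"wz": 0,"grip": -1},{"x": 0,"y": 0,"z": 0.004,"wx": 0,"wy": 0,"wz": 0,"grip": -1},{"x": 0,"y": 0,"z": 0.004,"wx": 0,"wy": 0,"wz": 0,"grip": -1},{"x": 0,"y": 0,"z": 0.004,"wx": 0,"wy": 0,"wz": 0,"grip": -1},{"x": 0,"y": 0,"z": 0.004,"wx": 0,"wy": 0,"wz": 0,"grip": -1},{"x": 0,"y": 0,"z": 0.004,"wx": 0,"wy": 0,"wz": 0,"grip": -1},{"x": 0,"y": 0,"z": 0.004,"wx": 0,"wy": 0,"wz": 0,"grip": -1},{"x": 0,"y": 0,"z": 0.004,"wx": 0,"wy": 0,"wz": 0,"grip": -1}]'

```text
time_s: 22.8
eef_pos: [498.0, -291.3, 52.1]
orientation: [0.998, 0.06, 0.0, 0.0]
force: [-2.4, 0.8, 6.2]
opening: 51.3
finger_force: 66.0
```

It is on the floor (net force now upward). Releasing and rising.

Emit:
arm_command --rows '[{"x": 0,"y": 0,"z": -0.001,"wx": 0,"wy": 0,"wz": 0,"grip": -1},{"x": 0,"y": 0,"z": -0.001,"wx": 0,"wy": 0,"wz": 0,"grip": -0.1},{"x": 0,"y": 0,"z": -0.001,"wx": 0,"wy": 0,"wz": 0,"grip": 0.5},{"x": 0,"y": 0,"z": -0.001,"wx": 0,"wy": 0,"wz": 0,"grip": 0.9},{"x": 0,"y": 0,"z": -0.001,"wx": 0,"wy": 0,"wz": 0,"grip": 0.9},{"x": 0,"y": 0,"z": -0.03,"wx": 0,"wy": 0,"wz": 0,"grip": 0.9},{"x": 0,"y": 0,"z": -0.09,"wx": 0,"wy": 0,"wz": 0,"grip": 1},{"x": 0,"y": 0,"z": -0.16,"wx": 0,"wy": 0,"wz": 0,"grip": 1},{"x": 0,"y": 0,"z": -0.2,"wx": 0,"wy": 0,"wz": 0,"grip": 1},{"x": 0,"y": 0,"z": -0.2,"wx": 0,"wy": 0,"wz": 0,"grip": 1}]'

```text
time_s: 24.05
eef_pos: [499.6, -292.1, 174.7]
orientation: [0.998, 0.06, 0.003, 0.002]
force: [-0.3, -0.5, -0.1]
opening: 85.5
finger_force: 0.0
```

```bash
python3 - <<'E'
from h import *
for i in range(3): optics.snapshot("top")
for n in ("wrist","scene"):
    d=optics.snapshot(n); cv2.imwrite(f"pics/{n}5.png",d["image"])
    for o in lids(d): print(n,*o)
print(observe()["eef_pos"])
E
```

```text
wrist [ 495.7 -291.2] [98.3 53.7] 7.0 [279. 215.]
scene [550.3 348.9] [51.4 99.5] -13.1 [456. 276.]
scene [543.1 173.7] [99.  51.2] 5.4 [363. 242.]
scene [ 775.5 -391.5] [172.5  65. ] 72.2 [ 29. 251.]
scene [ 497.3 -290.8] [101.3  56.2] 6.8 [154. 155.]
scene [85.2 17.9] [190.2 189. ] 0.2 [352.  74.]
[ 497.36516544 -290.86305664  170.52616225]
```

View pics/wrist5.png

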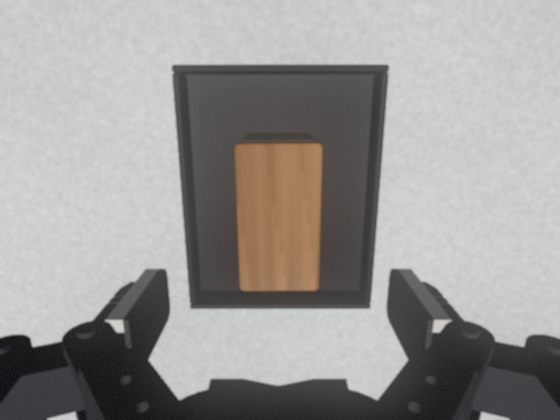

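View pics/scene5.png

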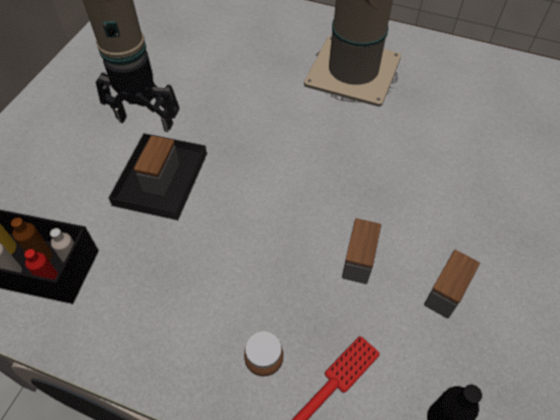

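The wrist and scene views show the full box upright in the tray at (279,215) and (154,155) px. The light boxes stand within 1 mm of where they began, and the gripper is clear of everything.

```bash
python3 -c "
from bench import manip
print(manip.job_done())"
```

```text
the job is handed in; nothing more can be done
None
```

I lifted all three boxes, left to right: the right one was the full box (about 0.57 kg) and now stands upright in the middle of the tray. The two light ones are back within 1 mm of where they stood, and the job is handed in at about 24 s with nothing dropped.

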